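# Lay the second course of the charcoal heat wall and clamp it

### The job

First take the matchbox off the charcoal wall in the soldering hearth and set it flat on the bench. Then lay the second course flat on the first in staggered bond, flush against the raised back: the loose half block at the left, next to the side cheek, and the loose whole block beside it. Finally slide the end plate up until blocks and cheek are tight together and it is left bearing on them with every joint closed, the first course still in line beneath; charcoal is brittle, so feel for it and never press hard, and leave the other tools alone.

Things in the scene. Friction and masses are not known exactly. Their poses are not given: they have to be found in the camera images.
- hearth: fixed steel tray, 130 (x) x 275 (y) mm; origin on the bench under its centre, +x to the raised back, +y left. Floor top z = 10 mm. Back: inner face x = 62, top z = 55, 14 mm above the first course (fingers holding a block by its upper 12 mm clear it). At its left a locked steel side cheek, top z = 68, its inner face anywhere from y = 97 to 120 mm: find it by touch or sight
- end_plate: dark steel L plate sliding along hearth y on the right; origin at the foot of its inner face (hearth x = 33, z = 10.5 mm), which looks to +y. 56 wide, 4 thick, top z = 71 mm. Starts open, face at hearth y = -81 to -66; tight on a finished course at -47 to -24, by where the cheek is. Slides against about 2.5 N of friction and stays, still bearing on what it was pressed against
- thumb_pad (a point): middle of the cork thumb pad (40 mm wide, 22 mm high) on the outer (-y) face of the end plate, 7 mm outside its inner face and 54 mm above the bench; push here along the hearth's +y. The low gussets and foot outside it stay under 33 mm above the bench
- lower_whole: black charcoal block of the first course, 58 (x) x 96 (y) x 31 mm, loose on the hearth floor against the back, some mm short of the side cheek; origin at the centre of its underside. The end plate, when slid up, pushes the first course along with the second
- lower_half: sawn black charcoal piece of the first course, 58 x 45 x 31 mm, loose, right of lower_whole; origin at the centre of its underside. The first course is 31 mm high, top at hearth z = 41 mm, and 3 mm shorter than the second, so the plate ends up bearing on the second
- top_whole: loose whole charcoal block to be laid, 58 (x) x 96 (y) x 31 mm, about 90 g, lying flat on the bench in front of the hearth; origin at the centre of its underside; either way round is fine
- top_half: loose half charcoal block to be laid, 58 (x) x 48 (y) x 31 mm, about 50 g, lying flat on the bench in front of the hearth; origin at the centre of its underside; its sawn end is a little paler; either way round is fine
- matchbox: yellow matchbox, 38 (x) x 56 (y) x 15 mm, 30 g, closed, lying across the first course (its 38 mm side roughly along the wall); the bench right of the hearth near world x = 0.50, y = -0.40 is free to take it; origin at the centre of its underside
- third_hand: soldering stand with round black base and a wire arm, 80 mm high; leave alone
- glass_dish: small glass dish, 84 mm across, 47 mm high; leave alone
- tweezers: steel tweezers, 115 mm long, right of the hearth; leave alone
- brass_brush: wooden-handled brass brush, 195 mm long, right behind the hearth; leave alone
- pliers_round: black-handled pliers, 144 mm long, at the front right; leave alone
Not all that is in view belongs to the job. What is shaped like the top_whole but turquoise is not meant.

How it is judged:
On the way:
1. the matchbox lies flat on the bench, let go, before any block is laid (height (world z) of matchbox below 0.006 m and angle between matchbox's own z axis and vertical below 0.2 rad and linear speed of matchbox below 0.02 m/s and contact force between the fingers and matchbox below 0.1 N), for 0.2 s.
At the end, for the whole second after the job is handed in: half left, whole right, flat on the first course, 2.5 mm from the back, square (0.05 rad), joint closed to 2 mm; plate bearing on whole, whole on half, half on cheek (over 0.3 to 0.5 N); first course in line (4 mm), joint within 4 mm, bond within 6 mm; matchbox flat on bench; all at rest (x of top_half in the frame of hearth between 0.0305 and 0.0355 m and z of top_half in the frame of hearth between 0.038 and 0.044 m and angle between the y axis of each of top_half, top_whole, lower_whole, lower_half and the y axis of hearth, either way round below 0.05 rad and angle between each of top_half, top_whole, lower_whole, lower_half's own z axis and vertical below 0.06 rad and x of top_whole in the frame of hearth between 0.0305 and 0.0355 m and z of top_whole in the frame of hearth between 0.038 and 0.044 m and horizontal distance between top_half and top_whole between 0.07 and 0.074 m and y of top_half in the frame of hearth above 0.07 m and y of top_whole in the frame of hearth below 0.027 m and x of lower_whole in the frame of hearth between 0.029 and 0.037 m and z of lower_whole in the frame of hearth between 0.007 and 0.013 m and x of lower_half in the frame of hearth between 0.029 and 0.037 m and z of lower_half in the frame of hearth between 0.007 and 0.013 m and horizontal distance between lower_whole and lower_half between 0.0688 and 0.0748 m and horizontal distance between lower_whole and top_half between 0.0185 and 0.0305 m and contact force between end_plate and top_whole above 0.5 N and contact force between top_half and top_whole above 0.4 N and contact force between top_half and hearth above 0.3 N and height (world z) of matchbox below 0.006 m and angle between matchbox's own z axis and vertical below 0.2 rad and linear speed of each of top_half, top_whole, matchbox below 0.02 m/s); the robot touches nothing.
It fails at once if charcoal pressed harder than 40 N against the plate, the hearth or the other block (contact force between any of end_plate, top_half and top_whole above 40 N or contact force between any of top_half, top_whole and hearth above 40 N or contact force between any of top_half, top_whole and lower_whole above 40 N or contact force between top_whole and lower_half above 40 N).
It fails at once if a bystander pushed more than 3 cm (distance of any of third_hand, glass_dish, tweezers, brass_brush, pliers_round from where it was at the start of the episode above 0.03 m).
It also fails if it takes over 72 s, if anything falls off the work surface, if the arm or the gripper's body presses on something with over 40 N, if the wrist force passes 120 N, or if a joint passes its speed limit or range.

### The arm

A 6-joint arm with a two-finger parallel gripper is mounted at the origin on a cart in front of the work surface, level with it; the furniture and walls round the work are solid. World frame = base frame: x ahead of the robot, y to its left, z up, the work surface at z = 0. Lengths are in m, angles in rad, forces in N, time in s.
With the tool pointing down it reaches from about 0.3 to 0.775 m from the base axis. Payload 14.6 kg.
Tool frame: the origin (TCP) lies at the very end of the fingers, on their centre line; the grasp point (between the pads) lies 19 mm behind it; z points along the fingers, y is the line along which they close (so a half turn about z gives the same grasp; the last joint's range is limited). The gripper opens to 94 mm and grips with 3 to 60 N. Pads are 16 mm wide; open, the fingers measure 119 mm over their backs; the gripper's body (75 mm by 177 mm) begins 78 mm behind the grasp point.
Start: joints at [-1.21, 0.3, 1.521, -0, 1.321, -0.067], TCP at [0.228, -0.5, 0.205] pointing down, gripper open.
Joint ranges: [-3.03, 3.03], [-0.79, 2.21], [0.23, 2.52], [-1.04, 4.18], [0, 3.07], [-2.55, 2.55]. Speed limits (rad/s): [2.22, 2.22, 2.57, 3.14, 3.14, 3.14].

### API

Orientations are given as [roll, pitch, yaw] about the fixed x, y, z axes, in that order (R = Rz(yaw) Ry(pitch) Rx(roll)).
In Python, from station import ctrl, cams gives the robot as it stands. The module is installed in compiled form; this text tells all that it offers.
- The arm moves only by the tool arm_command, never from a script. Its argument "plan" is a list that holds one entry, the list of rows, each a list of 7 numbers: the shift along the tool's x, y, z in parts of the range, where 1.0 means 600 mm, then the turn, a rotation vector about the tool's x, y, z in normalised numbers (1 is 2 pi rad), then the closure, from -1 (fully open) to 1 (shut). A call has 1 to 12 rows; each row is the pose to reach, as a shift and turn from the pose commanded when the call began, along the tool's axes at that moment; what a row does not reach only later rows make up. A row lasts 1/10 s, in which the tool goes at most 50 mm and 8.59 degrees, less where a joint would pass 70% of its speed; a pose out of reach is approached as far as the arm can. Shift and turn numbers lie between -1 and 1, and a call with a number outside is refused. A call with a gripper value outside its range is refused whole. The fingers move at their own pace and stop on an object; "squeeze" is the grip in N (left out, the last holds). Time passes only in rows, so rows that repeat a pose let the fingers close. It gives the time, the measured TCP pose, the force, the opening and the grip force at its end, in the units of the state.
- ctrl.get_obs(): the state, without advancing time (a new reading comes with each control period).
- cams.camera(name): name is "scene" or "top" or "wrist"; returns (picture, depth): 420x560x3 uint8, blue, green, red; 420x560 float32, m along the optical axis (not along the pixel's ray), 0 where there is no reading.
- cams.camera_info(name): a dict with "fx", "fy", "cx", "cy" (pixels), "world_to_cam" (4x4, takes a point from world to camera coordinates). Camera axes: x right, y down, z forward; pixel columns grow to the right and rows downward; lengths in m; the calibration is good to about 2 mm. A picture is of the moment at which its call begins: read the wrist's pose just before it. camera_info takes no time and is no camera call; for the wrist camera it gives the pose at the moment of the call.
- ctrl.hand_in(): hands the job in; it is judged then, once.
The state is a dict: "time_s": time; "qpos": joint angles; "joint_vel": joint speeds; "tau": joint torques, N m; "ee_pos": TCP position; "eef_rot": TCP orientation; "force": force on the tool from outside, world axes, zero at the start; "moment": the same for the moment, N m; "grip_width": finger opening in m; "grip_force": force on a finger pad.
Only numpy, scipy, OpenCV 4.12 (cv2) and the standard library are available. Lean on these libraries where they do the work, as an engineer would, in place of code of your own. Each camera call takes 0.05 s, during which the arm holds its last target. There are 200 camera calls.

## Working session

There is one attempt and no reset: what is moved stays moved. The work goes in short steps, Python scripts to look and compute and a tool call to move; the robot and the scene stay as the last step left them, time stands still between calls to the robot, and variables do not carry over. Pictures are saved under pics/ and viewed, at most 10 in all, crops included, and the job is handed in when it is done.

Besides the shell and the picture viewer there is one more tool, called by a JSON object that holds its "method" and its "body", one argument or row to a line. arm_command: Moves the arm, as the interface text tells. Its arguments: {"type":"object","properties":{"plan":{"type":"array"},"squeeze":{"type":"number"}},"required":["plan"]}

```bash
mkdir -p pics; cat > h.py <<'E'
import numpy as np,cv2
from station import ctrl,cams
def shot(n):
    i=cams.camera_info(n); p,d=cams.camera(n); return p,d,i
def w(i,d,u,v):
    z=d[v,u]; c=np.array([(u-i["cx"])/i["fx"]*z,(v-i["cy"])/i["fy"]*z,z,1]); return (np.linalg.inv(i["world_to_cam"])@c)[:3]
def cloud(i,d):
    v,u=np.mgrid[:d.shape[0],:d.shape[1]]
    c=np.stack([(u-i["cx"])/i["fx"]*d,(v-i["cy"])/i["fy"]*d,d,np.ones_like(d)],-1)
    return (c@np.linalg.inv(i["world_to_cam"]).T)[...,:3]
E
python3 - <<'E'
from h import *
for n in("top","scene"):
    p,d,i=shot(n); cv2.imwrite(f"pics/{n}0.png",p); np.savez(f"{n}0.npz",p=p,d=d,W=i["world_to_cam"],K=[i["fx"],i["fy"],i["cx"],i["cy"]])
    print(n,i)
o=ctrl.get_obs();print(o)
E
```

```text
top {'fx': 441.395076473987, 'fy': 441.395076473987, 'cx': 279.45446141189933, 'cy': 202.0301995293761, 'world_to_cam': array([[-0.01091014, -0.99991133,  0.00763613, -0.04814108],
       [-0.99863522,  0.01050551, -0.05115978,  0.54141222],
       [ 0.05107502, -0.00818387, -0.99866129,  1.00171463],
       [ 0.        ,  0.        ,  0.        ,  1.        ]])}
scene {'fx': 508.89835576242456, 'fy': 508.89835576242456, 'cx': 270.45753361052135, 'cy': 216.83717835283426, 'world_to_cam': array([[ 0.99760252,  0.06778258, -0.0139545 , -0.53678683],
       [ 0.02812064, -0.5812879 , -0.81321191,  0.0095683 ],
       [-0.06323318,  0.81086984, -0.58180037,  1.40315236],
       [ 0.        ,  0.        ,  0.        ,  1.        ]])}
{'time_s': 0.1, 'qpos': array([-1.20957854e+00,  3.00434834e-01,  1.52154076e+00,  9.19358202e-06,
        1.32074288e+00, -6.66258567e-02]), 'joint_vel': array([ 0.00033079, -0.00083828, -0.00236904, -0.00010814, -0.00028989,
       -0.00106945]), 'tau': array([ 1.21574834e-03, -5.32643938e+01, -3.53284335e+01,  7.10244407e-02,
        2.35128589e-02, -6.61844911e-05]), 'ee_pos': array([ 0.22809592, -0.50018953,  0.20492329]), 'eef_rot': array([-3.14046993e+00, -8.38383656e-05,  4.27841313e-01]), 'force': array([-0.35431239,  0.3474185 ,  0.35947622]), 'moment': array([-0.03481939,  0.03597587, -0.02373142]), 'grip_force': 0.0, 'grip_width': 0.09418573799450107}
```

View pics/top0.png

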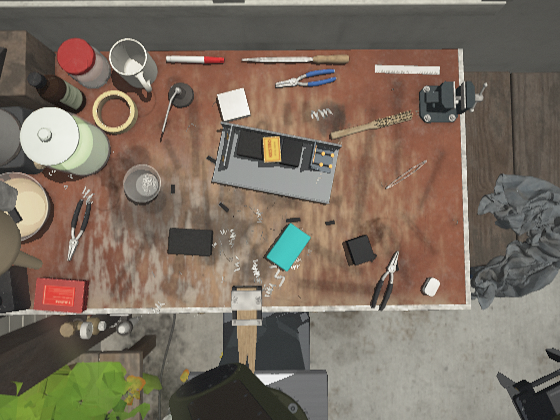

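View pics/scene0.png

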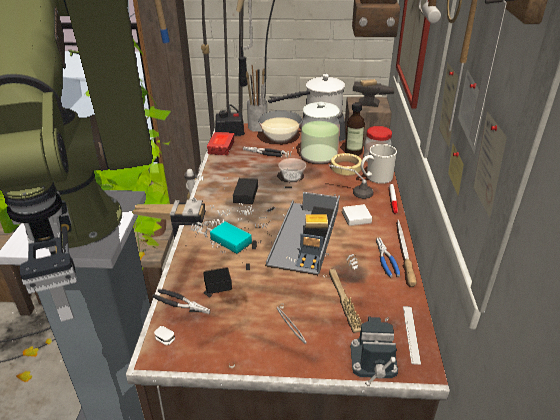

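Top picture: the hearth is centred near (277,163), the matchbox is at (271,149), and the candidates for top_whole are the black block (190,241) and the turquoise one (289,246, a decoy). top_half is the small black block at (359,250). The scene picture agrees.

```bash
python3 - <<'E'
from h import *
z=np.load("top0.npz");p,d=z["p"],z["d"];i=dict(zip(("fx","fy","cx","cy"),z["K"]));i["world_to_cam"]=z["W"]
C=cloud(i,d)
a=cv2.resize(p[115:210,205:350],None,fx=5.5,fy=5.5,interpolation=cv2.INTER_CUBIC)
cv2.imwrite("pics/crop_h.png",a)
b=cv2.resize(p[225:275,160:380],None,fx=3.6,fy=3.6,interpolation=cv2.INTER_CUBIC);cv2.imwrite("pics/crop_b.png",b)
# blocks
for nm,(u0,u1,v0,v1) in dict(whole=(160,220,222,262),half=(338,382,230,270)).items():
    m=np.zeros(d.shape,bool);m[v0:v1,u0:u1]=(C[v0:v1,u0:u1,2]>.024)&(C[v0:v1,u0:u1,2]<.04)
    q=C[m];r=cv2.minAreaRect((q[:,:2]*1000).astype(np.float32));print(nm,m.sum(),q[:,2].mean(),r)
mb=(p[...,2].astype(int)-p[...,0]>80)&(C[...,2]>.048)&(C[...,2]<.065);mb[:,:240]=0;mb[:,300:]=0
q=C[mb];print("mb",mb.sum(),q[:,2].mean(),cv2.minAreaRect((q[:,:2]*1000).astype(np.float32)))
# hearth heights
s=C[115:210,205:350]
for lo,hi in((.048,.06),(.0600,.08),(.036,.046),(.005,.015)):
    m=(s[...,2]>lo)&(s[...,2]<hi);im=(m*255).astype(np.uint8)
    n,l,st,ce=cv2.connectedComponentsWithStats(im)
    for k in range(1,n):
        if st[k,4]>12:
            q=s[l==k];print(lo,st[k],q.mean(0).round(4),cv2.minAreaRect((q[:,:2]*1000).astype(np.float32)))
E
```

```text
whole 1094 0.03063403152642535 ((452.23944091796875, 149.80154418945312), (95.55721282958984, 58.683780670166016), 86.13237762451172)
half 556 0.031023453613173265 ((429.1875, -236.33941650390625), (57.92738342285156, 48.88361740112305), 17.828020095825195)
mb 400 0.05724154666661327 ((656.6803588867188, -37.30774688720703), (54.45134353637695, 36.26485061645508), 3.1716952323913574)
0.048 [ 16   7 121  26 335] [ 0.6897 -0.0544  0.0545] ((676.976318359375, -56.03199768066406), (272.3743591308594, 33.3654670715332), 78.8350601196289)
0.048 [ 58  22  18  26 406] [ 0.6557 -0.0371  0.0569] ((655.7820434570312, -37.257598876953125), (56.157676696777344, 37.872589111328125), 2.5719871520996094)
0.06 [ 18  10  10  41 101] [0.6638 0.0587 0.0674] ((664.4314575195312, 58.886714935302734), (4.718665599822998, 90.46672821044922), 78.56050872802734)
0.06 [105  26   7  26  76] [ 0.6427 -0.1282  0.0693] ((643.5313110351562, -128.98504638671875), (7.135387420654297, 55.438411712646484), 78.1651840209961)
0.036 [ 31  13  41  32 698] [0.6723 0.0076 0.0407] ((670.7434692382812, 3.4871292114257812), (92
[... 425 characters left out ...]
] ((627.5211181640625, -44.753509521484375), (276.5059814453125, 124.68876647949219), 78.44596099853516)
0.005 [125  13  20  12 131] [ 0.6986 -0.1965  0.0109] ((699.3969116210938, -198.0297393798828), (15.96019172668457, 47.72475814819336), 15.527188301086426)
0.005 [76 24  3 12 16] [ 0.676  -0.0603  0.0103] ((675.1510009765625, -60.04983139038086), (3.076812267303467, 25.02646255493164), 79.867431640625)
0.005 [ 3 42  7  6 16] [0.6423 0.1051 0.0066] ((642.1826782226562, 104.26692962646484), (16.447370529174805, 7.522549152374268), 68.037353515625)
0.005 [13 88  7  6 19] [0.5357 0.0807 0.0063] ((535.3408813476562, 79.76493072509766), (16.51466178894043, 8.185014724731445), 45.25893020629883)
```

View pics/crop_h.png

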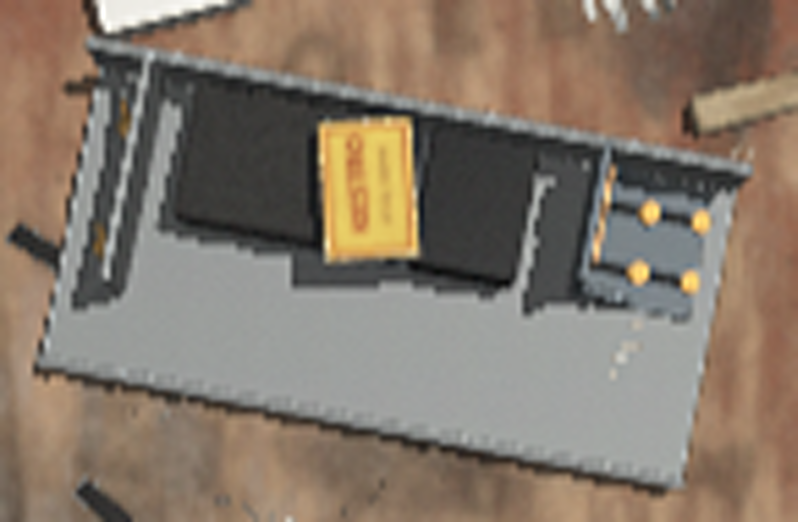

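View pics/crop_b.png

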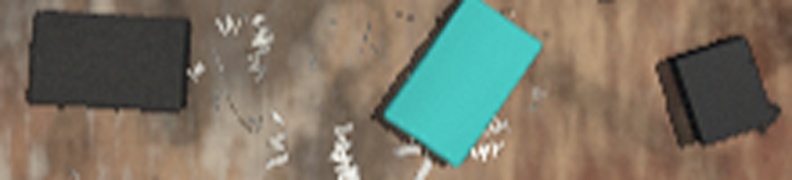

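The crops confirm the choice: black whole at (190,241), half at (359,250) with its paler sawn side to the left. In the hearth crop, the cheek is the bright line at (130,170), the plate's inner face is near (600,220), and the matchbox centre is at (370,190). Next I go above the matchbox.

```bash
cat >> h.py <<'E'
from scipy.spatial.transform import Rotation as Ro
def mv(x,y,z,yaw,frm=None):
    o=ctrl.get_obs(); P=np.array(o["ee_pos"]); R=Ro.from_euler("xyz",o["eef_rot"])
    if frm: P=np.array(frm[:3]);R=Ro.from_euler("xyz",[np.pi,0,frm[3]])
    T=Ro.from_euler("xyz",[np.pi,0,yaw])
    print((R.inv().apply(np.array([x,y,z])-P)*1000).round(1),(R.inv()*T).as_rotvec().round(4))
A=-0.2007
def hw(x,y,O): c,s=np.cos(A),np.sin(A); return O+np.array([c*x-s*y,s*x+c*y])
def wh(q,O): c,s=np.cos(A),np.sin(A); q=np.asarray(q)[...,:2]-O; return np.stack([c*q[...,0]+s*q[...,1],-s*q[...,0]+c*q[...,1]],-1)
E
python3 -c "
from h import *
mv(.656,-.037,.2,.045)"
```

```text
[ 581.5 -243.9    5.2] [-1.100e-03  1.000e-04  3.828e-01]
```

The manual's scale: shifts go in shares of 600 mm and turns go in shares of 2 pi rad. Converting my numbers, 582 mm / 600 = 0.97, -244 mm / 600 = -0.4067, 0.383 rad / 6.2832 = 0.061.

{"method": "arm_command", "body": {
  "plan": [
    [[0.97, -0.4067, 0.0083, 0, 0, 0.061, -1], [0.97, -0.4067, 0.0083, 0, 0, 0.061, -1], [0.97, -0.4067, 0.0083, 0, 0, 0.061, -1], [0.97, -0.4067, 0.0083, 0, 0, 0.061, -1], [0.97, -0.4067, 0.0083, 0, 0, 0.061, -1], [0.97, -0.4067, 0.0083, 0, 0, 0.061, -1], [0.97, -0.4067, 0.0083, 0, 0, 0.061, -1], [0.97, -0.4067, 0.0083, 0, 0, 0.061, -1], [0.97, -0.4067, 0.0083, 0, 0, 0.061, -1], [0.97, -0.4067, 0.0083, 0, 0, 0.061, -1], [0.97, -0.4067, 0.0083, 0, 0, 0.061, -1], [0.97, -0.4067, 0.0083, 0, 0, 0.061, -1]]
  ]
}}

```text
time_s: 1.3
ee_pos: [0.6315, -0.0633, 0.2004]
eef_rot: [-3.142, 0.001, 0.045]
force: [0.4, -0.5, 0.6]
grip_width: 0.094
grip_force: 0.0
```

{"method": "arm_command", "body": {
  "plan": [
    [[0, 0, 0, 0, 0, 0, -1]]
  ]
}}

```text
time_s: 1.4
ee_pos: [0.6326, -0.0606, 0.1992]
eef_rot: [-3.141, 0.001, 0.049]
force: [-1.2, -0.5, 0.1]
grip_width: 0.094
grip_force: 0.0
```

```bash
python3 - <<'E'
from h import *
o=ctrl.get_obs();print(o["time_s"],o["ee_pos"],o["eef_rot"],o["force"])
p,d,i=shot("wrist");cv2.imwrite("pics/w1.png",p);np.savez("w1.npz",p=p,d=d,W=i["world_to_cam"],K=[i["fx"],i["fy"],i["cx"],i["cy"]])
mv(.656,-.037,.2,.045)
E
```

```text
1.4 [ 0.63256627 -0.0606214   0.19921113] [-3.14060393e+00  1.36070993e-03  4.94231962e-02] [-1.22562298 -0.50299872  0.08941998]
[ 26.  -24.6  -0.7] [-0.0004  0.0018  0.0031]
```

View pics/w1.png

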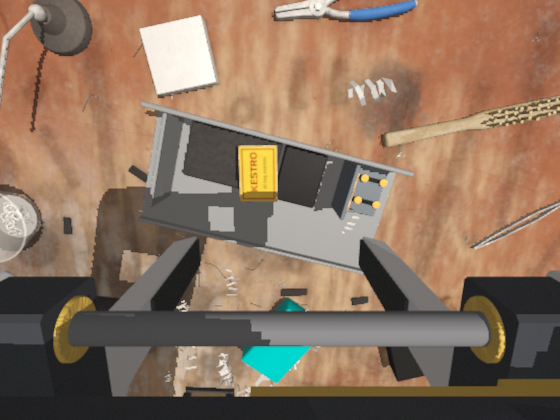

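Wrist view: the matchbox is centred at (258,172), the back wall runs from (145,105) to (410,173), the cheek is at about (165,150) and the plate at about (350,190). I measure these from depth.

```bash
cat > m.py <<'E'
from h import *
def load(f):
    z=np.load(f);i=dict(zip(("fx","fy","cx","cy"),z["K"]));i["world_to_cam"]=z["W"];return z["p"],z["d"],i
def rects(C,bands,box,mn=40):
    u0,u1,v0,v1=box;s=C[v0:v1,u0:u1]
    for lo,hi in bands:
        im=(((s[...,2]>lo)&(s[...,2]<hi))*255).astype(np.uint8)
        n,l,st,ce=cv2.connectedComponentsWithStats(im)
        for k in range(1,n):
            if st[k,4]>mn:
                q=s[l==k];r=cv2.minAreaRect((q[:,:2]*1000).astype(np.float32));print(lo,st[k]+[u0,v0,0,0,0],q[:,2].mean().round(4),[np.round(x,1) for x in r])
E
python3 - <<'E'
from m import *
p,d,i=load("w1.npz");C=cloud(i,d)
rects(C,((.0525,.0585),(.062,.08),(.037,.045),(.007,.014)),(130,415,95,275))
# back wall line: pixels z in .053-.056
m=np.zeros(d.shape,bool);m[95:180,140:415]=True
b=m&(abs(C[...,2]-.055)<.0025)&~((p[...,2].astype(int)-p[...,0])>60)
q=C[b]*1000;l=cv2.fitLine(q[:,:2].astype(np.float32),cv2.DIST_HUBER,0,.01,.01).ravel();print(b.sum(),l,np.arctan2(-l[0]*np.sign(l[1]),abs(l[1])))
E
```

```text
0.0525 [ 141  101  274  115 1631] 0.0543 [array([648.3, -50. ]), array([275.1,  96.1]), np.float64(78.7)]
0.0525 [ 239  145   39   56 2139] 0.0559 [array([658.6, -37.7]), array([55.2, 37.9]), np.float64(2.7)]
0.062 [148 112  21  95 544] 0.0665 [array([667.3,  58.2]), array([ 4.9, 91.4]), np.float64(78.5)]
0.062 [339 163  22  57 401] 0.0684 [array([ 646.3, -129.5]), array([ 7.5, 55.7]), np.float64(78.6)]
0.037 [160 115  17  87 209] 0.041 [array([666.6,  56.5]), array([ 1.3, 90.2]), np.float64(78.5)]
0.037 [ 183  120  100   68 3309] 0.0395 [array([670.3,  -9. ]), array([94.7, 57.6]), np.float64(78.6)]
0.037 [ 278  145   50   63 2285] 0.0401 [array([654.7, -81.4]), array([45.3, 57.9]), np.float64(78.9)]
0.037 [335 161  18  51  96] 0.0411 [array([ 647.5, -126.3]), array([ 1.8, 54.8]), np.float64(77.2)]
0.007 [  141   110   256   159 13547] 0.0096 [array([628.3, -45.7]), array([275.7, 123.2]), np.float64(78.6)]
0.007 [385 128  30  19 408] 0.0097 [array([ 700.3, -191.1]), array([15.5, 32.6]), np.float64(13.3)]
0.007 [278 143   9  30  84] 0.0094 [array([671., -60.]), array([ 3.5, 33.5]), np.float64(78.5)]
1523 [ 1.9647308e-01  9.8050922e-01  6.9321161e+02 -5.4450287e+01] -0.19775958
```

Converted, 120 mm / 600 = 0.2, 100 mm / 600 = 0.1667, 0.003 rad / 6.2832 = 0.0005.

{"method": "arm_command", "body": {
  "plan": [
    [[0.0433, -0.04, 0, 0, 0, 0.0005, -1], [0.0433, -0.04, 0.0833, 0, 0, 0.0005, -1], [0.0433, -0.04, 0.1667, 0, 0, 0.0005, -1], [0.0433, -0.04, 0.2, 0, 0, 0.0005, -1], [0.0433, -0.04, 0.2, 0, 0, 0.0005, -1]]
  ]
}}

```text
time_s: 1.95
ee_pos: [0.6532, -0.0409, 0.0773]
eef_rot: [-3.141, 0.006, 0.041]
force: [-0.5, 0.8, -0.1]
grip_width: 0.094
grip_force: 0.0
```

```bash
python3 - <<'E'
from h import *
o=ctrl.get_obs();print(o["joint_vel"].round(3))
mv(.6575,-.0375,.046,.045)
mv(.50,-.40,.046,.045,(.6575,-.0375,.046,.045))
E
```

```text
[ 0.003 -0.059 -0.069  0.002  0.049  0.003]
[ 4.6 -3.2 31.3] [-0.0008  0.0061 -0.0043]
[-173.6  355.     0. ] [0. 0. 0.]
```

{"method": "arm_command", "body": {
  "plan": [
    [[0, 0, 0, 0, 0, 0, -1], [0, 0, 0, 0, 0, 0, -1]]
  ]
}}

```text
time_s: 2.15
ee_pos: [0.6562, -0.0405, 0.0831]
eef_rot: [3.141, -0.003, 0.041]
force: [-0.3, 0.3, 0.2]
grip_width: 0.0941
grip_force: 0.0
```

```bash
python3 - <<'E'
from h import *
o=ctrl.get_obs();print(o["joint_vel"].round(3))
mv(.6575,-.0375,.046,.045)
E
```

```text
[ 0.005 -0.002  0.002 -0.    -0.003  0.001]
[ 1.3 -3.  37.1] [ 0.0006 -0.0032 -0.0038]
```

Converted, 37 mm / 600 = 0.0617, 33 mm / 600 = 0.055.

{"method": "arm_command", "body": {
  "plan": [
    [[0.0017, -0.005, 0.0333, 0, 0, 0, -1], [0.0017, -0.005, 0.055, 0, 0, 0, -1], [0.0017, -0.005, 0.0617, 0, 0, 0, -1], [0.0017, -0.005, 0.0617, 0, 0, 0, -1], [0.0017, -0.005, 0.0617, 0, 0, 0, 0.6], [0.0017, -0.005, 0.0617, 0, 0, 0, 0.6], [0.0017, -0.005, 0.0617, 0, 0, 0, 0.6], [0.0017, -0.005, 0.0617, 0, 0, 0, 0.6], [0.0017, -0.005, 0.0617, 0, 0, 0, 0.6], [0.0017, -0.005, 0.0617, 0, 0, 0, 0.6]]
  ],
  "squeeze": 8
}}

```text
time_s: 3.15
ee_pos: [0.6563, -0.0369, 0.0438]
eef_rot: [3.142, -0.0, 0.042]
force: [0.3, -0.5, -0.3]
grip_width: 0.0496
grip_force: 0.0
```

Converted, 130 mm / 600 = 0.2167, 85 mm / 600 = 0.1417.

{"method": "arm_command", "body": {
  "plan": [
    [[0, 0, 0, 0, 0, 0, 0.6], [0, 0, 0, 0, 0, 0, 0.6], [0, 0, 0, 0, 0, 0, 0.6], [0, 0, -0.0333, 0, 0, 0, 0.6], [0, 0, -0.1, 0, 0, 0, 0.6], [-0.0333, 0.0667, -0.1167, 0, 0, 0, 0.6], [-0.075, 0.1417, -0.1167, 0, 0, 0, 0.6], [-0.1167, 0.2167, -0.1167, 0, 0, 0, 0.6]]
  ]
}}

```text
time_s: 3.95
ee_pos: [0.5924, -0.1682, 0.1142]
eef_rot: [3.141, -0.001, 0.043]
force: [0.1, -0.5, -0.7]
grip_width: 0.0391
grip_force: 8.0
```

Converted, 228 mm / 600 = 0.38, -102 mm / 600 = -0.17.

{"method": "arm_command", "body": {
  "plan": [
    [[-0.03, 0.0667, 0, 0, 0, 0, 0.6], [-0.0617, 0.1417, 0, 0, 0, 0, 0.6], [-0.0967, 0.2167, 0.0333, 0, 0, 0, 0.6], [-0.1283, 0.2917, 0.0667, 0, 0, 0, 0.6], [-0.1583, 0.3583, 0.1083, 0, 0, 0, 0.6], [-0.17, 0.38, 0.15, 0, 0, 0, 0.6], [-0.17, 0.38, 0.1667, 0, 0, 0, 0.6], [-0.17, 0.38, 0.175, 0, 0, 0, 0.6], [-0.17, 0.38, 0.1783, 0, 0, 0, 0.6], [-0.17, 0.38, 0.1783, 0, 0, 0, 0.6]]
  ]
}}

```text
time_s: 4.95
ee_pos: [0.5018, -0.3984, 0.0077]
eef_rot: [3.141, -0.001, 0.043]
force: [-0.1, 0.4, -0.1]
grip_width: 0.0394
grip_force: 8.0
```

Converted, -190 mm / 600 = -0.3167, -140 mm / 600 = -0.2333.

{"method": "arm_command", "body": {
  "plan": [
    [[0, 0, 0.0067, 0, 0, 0, 0.6], [0, 0, 0.0067, 0, 0, 0, 0.6], [0, 0, 0.0067, 0, 0, 0, -1], [0, 0, 0.0067, 0, 0, 0, -1], [0, 0, 0.0067, 0, 0, 0, -1], [0, 0, -0.0167, 0, 0, 0, -1], [0, 0, -0.0667, 0, 0, 0, -1], [0, 0, -0.15, 0, 0, 0, -1], [0, 0, -0.2333, 0, 0, 0, -1], [0, 0, -0.3167, 0, 0, 0, -1]]
  ]
}}

```text
time_s: 5.95
ee_pos: [0.5005, -0.3989, 0.2001]
eef_rot: [3.141, -0.001, 0.042]
force: [0.7, -0.2, 0.4]
grip_width: 0.0937
grip_force: 0.0
```

```bash
python3 - <<'E'
from h import *
mv(.429,-.236,.19,1.881)
from m import rects
p,d,i=shot("top");C=cloud(i,d);
m=(p[...,2].astype(int)-p[...,0]>80)&(C[...,2]>.008)&(C[...,2]<.03)&(abs(C[...,0]-.5)<.06)&(abs(C[...,1]+.4)<.06)
q=C[m];print(m.sum(),q.mean(0))
E
```

```text
[ -64.6 -165.7   10. ] [ 1.1000e-03  1.0000e-04 -1.8393e+00]
293 [ 0.50424459 -0.39831184  0.0159268 ]
```

Converted, -166 mm / 600 = -0.2767, -65 mm / 600 = -0.1083, -1.839 rad / 6.2832 = -0.2927.

{"method": "arm_command", "body": {
  "plan": [
    [[-0.1083, -0.2767, 0.0167, 0, 0, -0.2927, -1], [-0.1083, -0.2767, 0.0167, 0, 0, -0.2927, -1], [-0.1083, -0.2767, 0.0167, 0, 0, -0.2927, -1], [-0.1083, -0.2767, 0.0167, 0, 0, -0.2927, -1], [-0.1083, -0.2767, 0.0167, 0, 0, -0.2927, -1], [-0.1083, -0.2767, 0.0167, 0, 0, -0.2927, -1], [-0.1083, -0.2767, 0.0167, 0, 0, -0.2927, -1], [-0.1083, -0.2767, 0.0167, 0, 0, -0.2927, -1], [-0.1083, -0.2767, 0.0167, 0, 0, -0.2927, -1], [-0.1083, -0.2767, 0.0167, 0, 0, -0.2927, -1], [-0.1083, -0.2767, 0.0167, 0, 0, -0.2927, -1], [-0.1083, -0.2767, 0.0167, 0, 0, -0.2927, -1]]
  ]
}}

```text
time_s: 7.2
ee_pos: [0.4289, -0.236, 0.1876]
eef_rot: [3.141, 0.001, 1.848]
force: [-0.5, 0.5, 0.6]
grip_width: 0.0939
grip_force: 0.0
```

Converted, -0.05 rad / 6.2832 = -0.008.

{"method": "arm_command", "body": {
  "plan": [
    [[0, 0, 0, 0, 0, -0.008, -1], [0, 0, 0, 0, 0, -0.008, -1], [0, 0, 0, 0, 0, -0.008, -1]]
  ]
}}

```text
time_s: 7.5
ee_pos: [0.4289, -0.236, 0.1872]
eef_rot: [3.141, 0.001, 1.89]
force: [-0.8, 0.4, -0.6]
grip_width: 0.0942
grip_force: 0.0
```

```bash
python3 - <<'E'
from m import *
o=ctrl.get_obs();print(o["ee_pos"],o["eef_rot"])
p,d,i=shot("wrist");cv2.imwrite("pics/w2.png",p)
C=cloud(i,d);C[(C[...,2]<.024)|(abs(C[...,0]-.429)>.05)|(abs(C[...,1]+.236)>.05)]=0
rects(C,((.024,.04),),(0,560,0,420),200)
mv(.429,-.236,.021,1.881)
E
```

```text
[ 0.42888829 -0.2360094   0.18724057] [3.14115414e+00 5.65550463e-04 1.88987358e+00]
0.024 [ 254  175   55   45 2419] 0.03 [array([ 431.3, -235.5]), array([58. , 47.6]), np.float64(18.3)]
[0.000e+00 1.000e-01 1.661e+02] [0.0004 0.0004 0.009 ]
```

Converted, 167 mm / 600 = 0.2783, 160 mm / 600 = 0.2667.

{"method": "arm_command", "body": {
  "plan": [
    [[0, 0.0033, 0.0833, 0, 0, 0, -1], [0, 0.0033, 0.1667, 0, 0, 0, -1], [0, 0.0033, 0.2333, 0, 0, 0, -1], [0, 0.0033, 0.2667, 0, 0, 0, -1], [0, 0.0033, 0.2783, 0, 0, 0, -1], [0, 0.0033, 0.2783, 0, 0, 0, -1], [0, 0.0033, 0.2783, 0, 0, 0, 0.3], [0, 0.0033, 0.2783, 0, 0, 0, 0.3], [0, 0.0033, 0.2783, 0, 0, 0, 0.3], [0, 0.0033, 0.2783, 0, 0, 0, 0.3], [0, 0.0033, 0.2783, 0, 0, 0, 0.3], [0, 0.0033, 0.2783, 0, 0, 0, 0.3]]
  ],
  "squeeze": 12
}}

```text
time_s: 8.75
ee_pos: [0.4309, -0.2354, 0.0201]
eef_rot: [3.141, 0.0, 1.892]
force: [-0.7, 1.2, 4.3]
grip_width: 0.0578
grip_force: 12.0
```

```bash
sed -i 's/^A=.*/A=-0.199; O=np.array([630.2,-46.1])/' h.py; python3 - <<'E'
from h import *
q=hw(30,80,O)/1000;print(q)
mv(*q,.11,1.372)
mv(*q,.11,1.372,(*q,.11,1.372))
E
```

```text
[0.67542308 0.02639051]
[171.3 314.7 -89.9] [3.000e-04 2.000e-04 5.198e-01]
[0. 0. 0.] [0. 0. 0.]
```

Converted, 315 mm / 600 = 0.525, 171 mm / 600 = 0.285, 0.52 rad / 6.2832 = 0.0828.

{"method": "arm_command", "body": {
  "plan": [
    [[0, 0, -0.0333, 0, 0, 0, 0.3], [0, 0, -0.1, 0, 0, 0, 0.3], [0.025, 0.05, -0.15, 0, 0, 0.008, 0.3], [0.0633, 0.1167, -0.15, 0, 0, 0.0191, 0.3], [0.1, 0.1833, -0.15, 0, 0, 0.0318, 0.3], [0.1367, 0.25, -0.15, 0, 0, 0.0446, 0.3], [0.1733, 0.3167, -0.15, 0, 0, 0.0573, 0.3], [0.21, 0.3833, -0.15, 0, 0, 0.07, 0.3], [0.245, 0.45, -0.15, 0, 0, 0.0796, 0.3], [0.2733, 0.5017, -0.15, 0, 0, 0.0828, 0.3], [0.285, 0.525, -0.15, 0, 0, 0.0828, 0.3], [0.285, 0.525, -0.15, 0, 0, 0.0828, 0.3]]
  ]
}}

```text
time_s: 9.95
ee_pos: [0.6762, 0.0279, 0.1088]
eef_rot: [-3.141, 0.0, 1.374]
force: [-0.5, -0.2, -0.6]
grip_width: 0.0578
grip_force: 12.0
```

Converted, 42 mm / 600 = 0.07, 36 mm / 600 = 0.06.

{"method": "arm_command", "body": {
  "plan": [
    [[0, 0, 0.0333, 0, 0, 0, 0.3], [0, 0, 0.06, 0, 0, 0, 0.3], [0, 0, 0.07, 0, 0, 0, 0.3], [0, 0, 0.07, 0, 0, 0, 0.3], [0, 0, 0.07, 0, 0, 0, 0.3]]
  ]
}}

```text
time_s: 10.45
ee_pos: [0.6759, 0.026, 0.0684]
eef_rot: [3.141, -0.0, 1.371]
force: [-0.3, 0.3, -1.2]
grip_width: 0.058
grip_force: 12.0
```

```bash
python3 - <<'E'
from m import *
o=ctrl.get_obs();print(o["ee_pos"],o["eef_rot"],o["force"],wh(o["ee_pos"]*1000,O))
p,d,i=shot("wrist");cv2.imwrite("pics/w3.png",p);np.savez("w3.npz",p=p,d=d,W=i["world_to_cam"],K=[i["fx"],i["fy"],i["cx"],i["cy"]])
E
```

```text
[0.67589975 0.025969   0.06840932] [ 3.14092965e+00 -1.59877831e-04  1.37142850e+00] [-0.32390261  0.29057232 -1.15039753] [30.55059283 79.68104403]
```

View pics/w3.png

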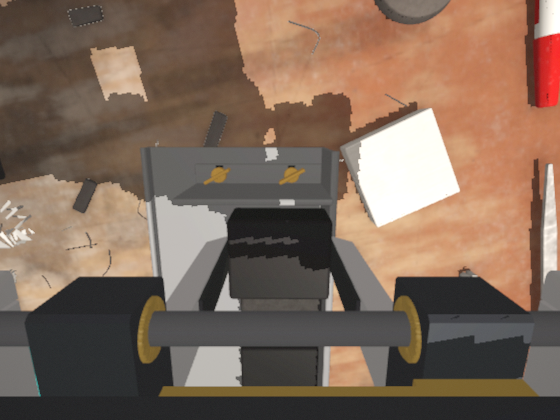

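Picture w3: the held half block is at (280,250), the cheek top edge is at row ~200, and the back wall is on the right at column ~333. Depth will give the gaps.

```bash
python3 - <<'E'
from m import *
p,d,i=load("w3.npz");C=cloud(i,d);H=wh(C*1000,O)
for u in (190,200,215,245,260,275,300):
    print(u,[(v,*H[v,u].round(1),(C[v,u,2]*1000).round(1)) for v in range(180,222,3)])
for v in (215,240,270):
    print(v,[(u,*H[v,u].round(1),(C[v,u,2]*1000).round(1)) for u in list(range(222,238,3))+list(range(318,342,2))])
E
```

```text
190 [(180, np.float64(-35.6), np.float64(113.5), np.float64(8.3)), (183, np.float64(-35.3), np.float64(111.5), np.float64(9.8)), (186, np.float64(-35.5), np.float64(109.2), np.float64(9.7)), (189, np.float64(-27.6), np.float64(112.2), np.float64(38.5)), (192, np.float64(-24.7), np.float64(112.3), np.float64(49.3)), (195, np.float64(-22.3), np.float64(112.2), np.float64(58.2)), (198, np.float64(-20.4), np.float64(111.9), np.float64(65.6)), (201, np.float64(-20.2), np.float64(110.3), np.float64(66.5)), (204, np.float64(-20.3), np.float64(108.6), np.float64(66.6)), (207, np.float64(-36.6), np.float64(93.1), np.float64(9.5)), (210, np.float64(-36.8), np.float64(90.8), np.float64(9.6)), (213, np.float64(-37.1), np.float64(88.3), np.float64(8.9)), (216, np.float64(-36.9), np.float64(86.2), np.float64(10.0)), (219, np.float64(-37.5), np.float64(83.5), np.float64(8.8))]
200 [(180, np.float64(-27.3), np.float64(114.0), np.float64(11.7)), (183, np.float64(-26.7), np.float64(112.3), np.float64(14.9)), (186, np.float64(-23.7), np.float64(112.2), np.float64(27.2)), (189, np.float64(-20.8), np.flo
[... 7610 characters left out ...]
64(73.2), np.float64(78.3)), (320, np.float64(53.6), np.float64(73.5), np.float64(79.1)), (322, np.float64(54.7), np.float64(73.4), np.float64(78.9)), (324, np.float64(55.9), np.float64(73.1), np.float64(78.2)), (326, np.float64(57.0), np.float64(73.3), np.float64(78.6)), (328, np.float64(58.3), np.float64(72.8), np.float64(77.5)), (330, np.float64(59.4), np.float64(72.8), np.float64(77.5)), (332, np.float64(59.9), np.float64(74.6), np.float64(81.5)), (334, np.float64(59.8), np.float64(77.6), np.float64(88.1)), (336, np.float64(59.9), np.float64(79.8), np.float64(92.9)), (338, np.float64(59.7), np.float64(82.7), np.float64(99.3)), (340, np.float64(59.9), np.float64(84.5), np.float64(103.1))]
```

{"method": "arm_command", "body": {
  "plan": [
    [[0.0067, 0, 0.0033, 0, 0, 0, 0.3], [0.0067, 0, 0.0083, 0, 0, 0, 0.3], [0.0067, 0.0017, 0.0083, 0, 0, 0, 0.3], [0.0067, 0.0025, 0.0083, 0, 0, 0, 0.3], [0.0067, 0.0025, 0.0083, 0, 0, 0, 0.3], [0.0067, 0.0025, 0.0083, 0, 0, 0, 0.3]]
  ]
}}

```text
time_s: 11.1
ee_pos: [0.678, 0.0299, 0.0628]
eef_rot: [3.142, -0.0, 1.372]
force: [0.1, -0.1, 0.4]
grip_width: 0.0577
grip_force: 12.0
```

Converted, 0.7 mm / 600 = 0.0012, 0.5 mm / 600 = 0.0008.

{"method": "arm_command", "body": {
  "plan": [
    [[0, 0.0008, 0, 0, 0, 0, 0.3], [0, 0.0012, 0, 0, 0, 0, 0.3], [0, 0.0012, 0, 0, 0, 0, 0.3]]
  ]
}}

```text
time_s: 11.4
ee_pos: [0.6783, 0.0298, 0.0628]
eef_rot: [-3.14, 0.0, 1.372]
force: [-5.1, -0.6, 2.9]
grip_width: 0.0578
grip_force: 12.0
```

Converted, 0.5 mm / 600 = 0.0008.

{"method": "arm_command", "body": {
  "plan": [
    [[0, 0.0008, 0, 0, 0, 0, 0.3], [0, 0.0008, 0, 0, 0, 0, 0.3], [0, 0.0008, 0, 0, 0, 0, 0.3]]
  ]
}}

```text
time_s: 11.7
ee_pos: [0.6784, 0.0298, 0.0627]
eef_rot: [-3.139, 0.0, 1.372]
force: [-8.0, -0.1, 3.8]
grip_width: 0.0578
grip_force: 12.0
```

Converted, 1.4 mm / 600 = 0.0023, -0.9 mm / 600 = -0.0015.

{"method": "arm_command", "body": {
  "plan": [
    [[0, -0.0015, 0, 0, 0, 0, 0.3], [0, -0.0015, 0.0013, 0, 0, 0, 0.3], [0, -0.0015, 0.0023, 0, 0, 0, 0.3], [0, -0.0015, 0.0023, 0, 0, 0, 0.3], [0, -0.0015, 0.0023, 0, 0, 0, 0.3]]
  ]
}}

```text
time_s: 12.2
ee_pos: [0.6783, 0.0299, 0.0613]
eef_rot: [-3.142, -0.0, 1.372]
force: [-2.5, 0.8, 0.6]
grip_width: 0.0579
grip_force: 12.0
```

{"method": "arm_command", "body": {
  "plan": [
    [[0, 0, 0.001, 0, 0, 0, 0.3], [0, 0, 0.001, 0, 0, 0, 0.3]]
  ]
}}

```text
time_s: 12.4
ee_pos: [0.6783, 0.0299, 0.0609]
eef_rot: [3.142, -0.0, 1.372]
force: [-4.0, 1.1, 2.6]
grip_width: 0.058
grip_force: 12.0
```

Converted, -120 mm / 600 = -0.2, -100 mm / 600 = -0.1667.

{"method": "arm_command", "body": {
  "plan": [
    [[0, 0, 0, 0, 0, 0, -0.6], [0, 0, 0, 0, 0, 0, -0.6], [0, 0, 0, 0, 0, 0, -0.6], [0, 0, -0.0083, 0, 0, 0, -0.6], [0, 0, -0.0417, 0, 0, 0, -0.8], [0, 0, -0.1, 0, 0, 0, -1], [0, 0, -0.1667, 0, 0, 0, -1], [0, 0, -0.2, 0, 0, 0, -1], [0, 0, -0.2, 0, 0, 0, -1]]
  ]
}}

```text
time_s: 13.3
ee_pos: [0.6795, 0.0299, 0.1848]
eef_rot: [3.136, -0.001, 1.372]
force: [0.2, -0.3, 0.1]
grip_width: 0.0938
grip_force: 0.0
```

```bash
python3 - <<'E'
from m import *
p,d,i=shot("wrist");cv2.imwrite("pics/w4.png",p)
C=cloud(i,d);H=wh(C*1000,O);
G=np.dstack([H/1000,C[...,2]]);G[~((abs(G[...,0]-.033)<.05)&(G[...,1]<.118)&(G[...,1]>.04))]=0
rects(G,((.069,.076),(.0525,.058),(.061,.069)),(0,560,0,420),60)
mv(.454,.1495,.19,1.503)
E
```

```text
0.069 [ 246  182   63   51 3053] 0.0709 [array([32.4, 83.7]), array([48.1, 57.7]), np.float64(89.9)]
0.0525 [277 169  36  78 319] 0.0542 [array([55.5, 77.6]), array([33.9, 76.9]), np.float64(10.2)]
0.061 [224 176  85   8 499] 0.0662 [array([ 21.9, 109.7]), array([ 6. , 77.7]), np.float64(89.9)]
[  72.9 -243.9   -8.5] [ 0.0025 -0.0003 -0.1312]
```

Converted, -244 mm / 600 = -0.4067, -230 mm / 600 = -0.3833, -0.131 rad / 6.2832 = -0.0208.

{"method": "arm_command", "body": {
  "plan": [
    [[0.0233, -0.0767, -0.0133, 0, 0, -0.0048, -1], [0.0467, -0.1567, -0.0133, 0, 0, -0.0095, -1], [0.0717, -0.2367, -0.0133, 0, 0, -0.0143, -1], [0.095, -0.3167, -0.0133, 0, 0, -0.0191, -1], [0.115, -0.3833, -0.0133, 0, 0, -0.0208, -1], [0.1217, -0.4067, -0.0133, 0, 0, -0.0208, -1], [0.1217, -0.4067, -0.0133, 0, 0, -0.0208, -1], [0.1217, -0.4067, -0.0133, 0, 0, -0.0208, -1]]
  ]
}}

```text
time_s: 14.15
ee_pos: [0.4542, 0.1494, 0.1883]
eef_rot: [-3.141, 0.0, 1.503]
force: [-0.4, 0.5, -0.0]
grip_width: 0.0942
grip_force: 0.0
```

```bash
python3 - <<'E'
from m import *
o=ctrl.get_obs();print(o["ee_pos"],o["eef_rot"])
p,d,i=shot("wrist");cv2.imwrite("pics/w5.png",p)
C=cloud(i,d);C[(C[...,2]<.024)|(abs(C[...,0]-.453)>.05)|(abs(C[...,1]-.15)>.07)]=0
rects(C,((.024,.04),),(0,560,0,420),200)
mv(.453,.15,.02,1.503)
E
```

```text
[0.45418023 0.14935155 0.18831817] [-3.14126279e+00  2.62231639e-04  1.50265767e+00]
0.024 [ 252  151   56   88 4733] 0.0293 [array([454.8, 150.3]), array([95.1, 58.5]), np.float64(85.9)]
[  0.8  -1.4 168.3] [-0.0005  0.0003 -0.0009]
```

Converted, 168 mm / 600 = 0.28, 161 mm / 600 = 0.2683, 0.003 rad / 6.2832 = 0.0005.

{"method": "arm_command", "body": {
  "plan": [
    [[0.0017, 0, 0.0833, 0, 0, 0.0005, -1], [0.0017, 0, 0.1667, 0, 0, 0.0005, -1], [0.0017, 0, 0.2333, 0, 0, 0.0005, -1], [0.0017, 0, 0.2683, 0, 0, 0.0005, -1], [0.0017, 0, 0.28, 0, 0, 0.0005, -1], [0.0017, 0, 0.28, 0, 0, 0.0005, -1], [0.0017, 0, 0.28, 0, 0, 0.0005, 0.3], [0.0017, 0, 0.28, 0, 0, 0.0005, 0.3], [0.0017, 0, 0.28, 0, 0, 0.0005, 0.3], [0.0017, 0, 0.28, 0, 0, 0.0005, 0.3], [0.0017, 0, 0.28, 0, 0, 0.0005, 0.3], [0.0017, 0, 0.28, 0, 0, 0.0005, 0.3]]
  ],
  "squeeze": 15
}}

```text
time_s: 15.4
ee_pos: [0.4538, 0.1507, 0.0211]
eef_rot: [3.141, -0.0, 1.5]
force: [-0.7, -1.2, 5.8]
grip_width: 0.0584
grip_force: 15.0
```

```bash
python3 - <<'E'
from h import *
q=hw(30,7,O)/1000;print(q)
mv(*q,.12,1.372)
E
```

```text
[ 0.66099177 -0.04516882]
[-180.7  220.6  -98.8] [ 0.0006 -0.0002  0.1279]
```

Converted, 220.5 mm / 600 = 0.3675, 215 mm / 600 = 0.3583, 0.12 rad / 6.2832 = 0.0191.

{"method": "arm_command", "body": {
  "plan": [
    [[0, 0, -0.0333, 0, 0, 0, 0.3], [0, 0, -0.1, 0, 0, 0, 0.3], [-0.025, 0.03, -0.165, 0, 0, 0, 0.3], [-0.07, 0.085, -0.165, 0, 0, 0.0048, 0.3], [-0.12, 0.1467, -0.165, 0, 0, 0.0095, 0.3], [-0.17, 0.2083, -0.165, 0, 0, 0.0143, 0.3], [-0.22, 0.2683, -0.165, 0, 0, 0.0191, 0.3], [-0.2667, 0.325, -0.165, 0, 0, 0.0204, 0.3], [-0.2933, 0.3583, -0.165, 0, 0, 0.0204, 0.3], [-0.3017, 0.3675, -0.165, 0, 0, 0.0204, 0.3], [-0.3017, 0.3675, -0.165, 0, 0, 0.0204, 0.3], [-0.3017, 0.3675, -0.165, 0, 0, 0.0204, 0.3]]
  ]
}}

```text
time_s: 16.6
ee_pos: [0.6601, -0.0447, 0.1196]
eef_rot: [-3.141, -0.0, 1.372]
force: [0.0, -0.3, -1.0]
grip_width: 0.0584
grip_force: 15.0
```

Converted, 50 mm / 600 = 0.0833, 40 mm / 600 = 0.0667.

{"method": "arm_command", "body": {
  "plan": [
    [[0, 0, 0.0333, 0, 0, 0, 0.3], [0, 0, 0.0667, 0, 0, 0, 0.3], [0, 0, 0.0833, 0, 0, 0, 0.3], [0, 0, 0.0833, 0, 0, 0, 0.3], [0, 0, 0.0833, 0, 0, 0, 0.3]]
  ]
}}

```text
time_s: 17.1
ee_pos: [0.6609, -0.0451, 0.0707]
eef_rot: [3.141, -0.0, 1.372]
force: [-1.2, -0.8, 0.5]
grip_width: 0.0585
grip_force: 15.0
```

```bash
python3 - <<'E'
from m import *
o=ctrl.get_obs();print(o["ee_pos"],o["eef_rot"],o["force"],wh(o["ee_pos"]*1000,O))
p,d,i=shot("wrist");cv2.imwrite("pics/w6.png",p)
C=cloud(i,d);H=wh(C*1000,O)
G=np.dstack([H/1000,C[...,2]]);G[~((abs(G[...,0]-.033)<.033)&(G[...,1]<.118)&(G[...,1]>-.04))]=0
rects(G,((.0755,.086),(.0695,.0745),(.061,.069)),(0,560,0,420),60)
E
```

```text
[ 0.66089253 -0.0451184   0.07074357] [ 3.14066381e+00 -1.05899135e-04  1.37228620e+00] [-1.15368496 -0.76035525  0.52465916] [29.8927503  7.029806 ]
0.0755 [  224   175   123   136 14128] 0.0789 [array([33. , 13.8]), array([80.2, 65.9]), np.float64(89.9)]
0.0695 [ 229   71  111   94 9788] 0.071 [array([32.3, 82.8]), array([47.8, 57.6]), np.float64(90.0)]
0.0695 [229 174  99   2 113] 0.072 [array([29.1, 53.5]), array([53.9,  0.8]), np.float64(0.7)]
0.061 [ 222   61  118   11 1162] 0.0667 [array([ 30.7, 109.6]), array([ 5.6, 61.3]), np.float64(89.9)]
0.061 [230 171  99   4 190] 0.0656 [array([29.8, 53.6]), array([55.,  1.]), np.float64(0.2)]
```

View pics/w6.png

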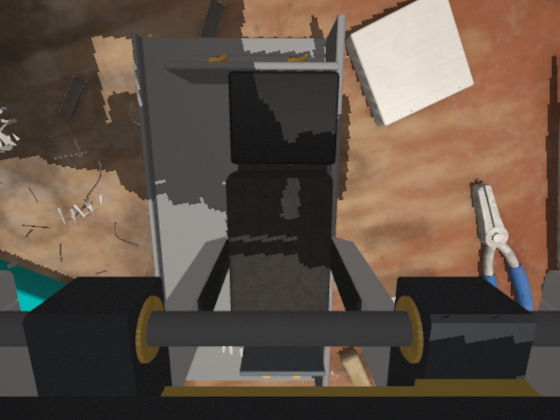

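Picture w6: the half sits against the cheek (280,115). The held whole's end is at row ~172, about 5 mm from the half's end at row 163.

Converted, 7 mm / 600 = 0.0117, 3.3 mm / 600 = 0.0055.

{"method": "arm_command", "body": {
  "plan": [
    [[0.0055, 0, 0.005, 0, 0, 0, 0.3], [0.0055, 0, 0.0117, 0, 0, 0, 0.3], [0.0055, 0.0017, 0.0117, 0, 0, 0, 0.3], [0.0055, 0.003, 0.0117, 0, 0, 0, 0.3], [0.0055, 0.003, 0.0117, 0, 0, 0, 0.3], [0.0055, 0.003, 0.0117, 0, 0, 0, 0.3]]
  ]
}}

```text
time_s: 17.75
ee_pos: [0.663, -0.0427, 0.0627]
eef_rot: [-3.141, -0.0, 1.372]
force: [-1.3, 1.3, -1.4]
grip_width: 0.0589
grip_force: 15.0
```

Converted, 0.6 mm / 600 = 0.001, 0.4 mm / 600 = 0.0007.

{"method": "arm_command", "body": {
  "plan": [
    [[0, 0.0007, 0, 0, 0, 0, 0.3], [0, 0.001, 0, 0, 0, 0, 0.3], [0, 0.001, 0, 0, 0, 0, 0.3]]
  ]
}}

```text
time_s: 18.05
ee_pos: [0.6632, -0.0426, 0.0626]
eef_rot: [-3.14, -0.0, 1.372]
force: [-6.0, 2.3, 1.9]
grip_width: 0.0587
grip_force: 15.0
```

Converted, 0.5 mm / 600 = 0.0008, 0.3 mm / 600 = 0.0005.

{"method": "arm_command", "body": {
  "plan": [
    [[0, 0.0005, 0, 0, 0, 0, 0.3], [0, 0.0008, 0, 0, 0, 0, 0.3], [0, 0.0008, 0, 0, 0, 0, 0.3]]
  ]
}}

```text
time_s: 18.35
ee_pos: [0.6632, -0.0425, 0.0625]
eef_rot: [-3.139, -0.0, 1.372]
force: [-8.6, 3.2, 2.4]
grip_width: 0.0587
grip_force: 15.0
```

Converted, 1 mm / 600 = 0.0017, -0.9 mm / 600 = -0.0015.

{"method": "arm_command", "body": {
  "plan": [
    [[0, -0.0015, 0, 0, 0, 0, 0.3], [0, -0.0015, 0.0008, 0, 0, 0, 0.3], [0, -0.0015, 0.0017, 0, 0, 0, 0.3], [0, -0.0015, 0.0017, 0, 0, 0, 0.3], [0, -0.0015, 0.0017, 0, 0, 0, 0.3]]
  ]
}}

```text
time_s: 18.85
ee_pos: [0.6631, -0.0426, 0.0622]
eef_rot: [-3.141, -0.0, 1.372]
force: [-6.7, 1.9, 4.3]
grip_width: 0.0588
grip_force: 15.0
```

Converted, -120 mm / 600 = -0.2, -100 mm / 600 = -0.1667.

{"method": "arm_command", "body": {
  "plan": [
    [[0, 0, -0.0005, 0, 0, 0, -0.6], [0, 0, -0.0005, 0, 0, 0, -0.6], [0, 0, -0.0005, 0, 0, 0, -0.6], [0, 0, -0.0083, 0, 0, 0, -0.6], [0, 0, -0.0417, 0, 0, 0, -0.8], [0, 0, -0.1, 0, 0, 0, -0.6], [0, 0, -0.1667, 0, 0, 0, 0], [0, 0, -0.2, 0, 0, 0, 0.5], [0, 0, -0.2, 0, 0, 0, 1]]
  ],
  "squeeze": 10
}}

```text
time_s: 19.75
ee_pos: [0.6645, -0.0428, 0.1857]
eef_rot: [3.135, -0.0, 1.372]
force: [0.8, -0.2, 0.8]
grip_width: 0.0548
grip_force: 0.0
```

```bash
python3 - <<'E'
from m import *
p,d,i=shot("wrist")
C=cloud(i,d);H=wh(C*1000,O)
G=np.dstack([H/1000,C[...,2]]);G[~((abs(G[...,0]-.033)<.033)&(G[...,1]<.118)&(G[...,1]>-.05))]=0
rects(G,((.0695,.0765),),(0,560,0,420),60)
q=hw(33,-112,O)/1000;mv(*q,.12,1.372)
p,d,i=shot("top");C=cloud(i,d);H=wh(C*1000,O)
G=np.dstack([H/1000,C[...,2]]);G[~((abs(G[...,0]-.033)<.033)&(G[...,1]<.118)&(G[...,1]>-.1))]=0
rects(G,((.061,.085),),(0,560,0,420),10)
E
```

```text
0.0695 [ 245   98   67   56 3541] 0.071 [array([32.4, 83.1]), array([46.9, 57.8]), np.float64(90.0)]
0.0695 [ 246  157   63   98 5148] 0.0705 [array([32. ,  9.5]), array([57.3, 93.5]), np.float64(0.2)]
[-121.9    0.6   63. ] [ 0.0026 -0.0002 -0.0002]
0.061 [239 126  11  12  89] 0.0726 [array([47.6, 78.6]), array([24.2, 22.8]), np.float64(3.8)]
0.061 [290 136   8   8  49] 0.0713 [array([ 50.8, -30.4]), array([14.6, 16.3]), np.float64(0.5)]
0.061 [310 141   7  26  74] 0.0692 [array([ 29.1, -78.6]), array([ 7., 55.]), np.float64(89.6)]
```

Converted, 138 mm / 600 = 0.23, 135 mm / 600 = 0.225.

{"method": "arm_command", "body": {
  "plan": [
    [[-0.075, 0, 0, 0, 0, 0, 1], [-0.15, 0, 0, 0, 0, 0, 1], [-0.195, 0, 0.025, 0, 0, 0, 1], [-0.2067, 0, 0.0833, 0, 0, 0, 1], [-0.2067, 0, 0.15, 0, 0, 0, 1], [-0.2067, 0, 0.2, 0, 0, 0, 1], [-0.2067, 0, 0.225, 0, 0, 0, 1], [-0.2067, 0, 0.23, 0, 0, 0, 1], [-0.2067, 0, 0.23, 0, 0, 0, 1], [-0.2067, 0, 0.23, 0, 0, 0, 1]]
  ]
}}

```text
time_s: 20.85
ee_pos: [0.6396, -0.1644, 0.0453]
eef_rot: [3.139, 0.0, 1.372]
force: [-0.6, 0.7, 0.2]
grip_width: 0.0008
grip_force: 0.0
```

```bash
python3 - <<'E'
from m import *
o=ctrl.get_obs();print(wh(o["ee_pos"]*1000,O),o["force"],o["grip_width"])
E
```

```text
[  32.55813961 -114.08295689] [-0.55878668  0.67177636  0.21183905] 0.0008336297163353305
```

Converted, 35 mm / 600 = 0.0583, 33 mm / 600 = 0.055.

{"method": "arm_command", "body": {
  "plan": [
    [[0.0133, 0, 0, 0, 0, 0, 1], [0.0267, 0, 0, 0, 0, 0, 1], [0.0333, 0, 0, 0, 0, 0, 1], [0.0383, 0, 0, 0, 0, 0, 1], [0.0417, 0, 0, 0, 0, 0, 1], [0.045, 0, 0, 0, 0, 0, 1], [0.0483, 0, 0, 0, 0, 0, 1], [0.0517, 0, 0, 0, 0, 0, 1], [0.055, 0, 0, 0, 0, 0, 1], [0.0583, 0, 0, 0, 0, 0, 1]]
  ]
}}

```text
time_s: 21.85
ee_pos: [0.6458, -0.1299, 0.0438]
eef_rot: [3.141, 0.0, 1.372]
force: [1.0, -2.6, 2.0]
grip_width: 0.0005
grip_force: 1.3
```

Converted, 12 mm / 600 = 0.02, 11 mm / 600 = 0.0183.

{"method": "arm_command", "body": {
  "plan": [
    [[0.0025, 0, 0, 0, 0, 0, 1], [0.005, 0, 0, 0, 0, 0, 1], [0.0075, 0, 0, 0, 0, 0, 1], [0.01, 0, 0, 0, 0, 0, 1], [0.0125, 0, 0, 0, 0, 0, 1], [0.015, 0, 0, 0, 0, 0, 1], [0.0167, 0, 0, 0, 0, 0, 1], [0.0183, 0, 0, 0, 0, 0, 1], [0.02, 0, 0, 0, 0, 0, 1]]
  ]
}}

```text
time_s: 22.75
ee_pos: [0.6481, -0.1183, 0.0437]
eef_rot: [3.142, 0.0, 1.372]
force: [0.6, -4.0, 1.6]
grip_width: 0.0002
grip_force: 2.0
```

Converted, 7 mm / 600 = 0.0117, 6 mm / 600 = 0.01.

{"method": "arm_command", "body": {
  "plan": [
    [[0.0017, 0, 0, 0, 0, 0, 1], [0.0033, 0, 0, 0, 0, 0, 1], [0.005, 0, 0, 0, 0, 0, 1], [0.0067, 0, 0, 0, 0, 0, 1], [0.0083, 0, 0, 0, 0, 0, 1], [0.01, 0, 0, 0, 0, 0, 1], [0.0117, 0, 0, 0, 0, 0, 1]]
  ]
}}

```text
time_s: 23.45
ee_pos: [0.6494, -0.1118, 0.0437]
eef_rot: [3.142, 0.001, 1.372]
force: [1.0, -7.9, 1.3]
grip_width: 0.0005
grip_force: 3.8
```

```bash
python3 - <<'E'
from m import *
o=ctrl.get_obs();print(wh(o["ee_pos"]*1000,O),wh(o["force"]+np.r_[O,0],O))
p,d,i=shot("top");C=cloud(i,d);H=wh(C*1000,O)
G=np.dstack([H/1000,C[...,2]]);G[~((abs(G[...,0]-.033)<.033)&(G[...,1]<.118)&(G[...,1]>-.1))]=0
rects(G,((.061,.085),),(0,560,0,420),10)
cv2.imwrite("pics/t7.png",cv2.resize(p[110:215,200:350],None,fx=5,fy=5))
E
```

```text
[ 31.80889328 -60.64955533] [ 2.53977186 -7.55468493]
0.061 [ 226  125   51   35 1265] 0.0717 [array([29.6, 59.8]), array([104.9,  58.3]), np.float64(89.6)]
0.061 [286 142   5   7  23] 0.0717 [array([ 36.8, -20.6]), array([13.7,  8.8]), np.float64(10.0)]
```

{"method": "arm_command", "body": {
  "plan": [
    [[0.0017, 0, 0, 0, 0, 0, 1], [0.0033, 0, 0, 0, 0, 0, 1], [0.005, 0, 0, 0, 0, 0, 1], [0.0067, 0, 0, 0, 0, 0, 1]]
  ]
}}

```text
time_s: 23.9
ee_pos: [0.6502, -0.108, 0.0438]
eef_rot: [3.142, 0.001, 1.372]
force: [0.7, -8.8, 1.1]
grip_width: 0.0004
grip_force: 4.1
```

Converted, 2.1 mm / 600 = 0.0035, 1.4 mm / 600 = 0.0023.

{"method": "arm_command", "body": {
  "plan": [
    [[0.0012, 0, 0, 0, 0, 0, 1], [0.0023, 0, 0, 0, 0, 0, 1], [0.0035, 0, 0, 0, 0, 0, 1]]
  ]
}}

```text
time_s: 24.2
ee_pos: [0.6506, -0.106, 0.0438]
eef_rot: [3.142, 0.001, 1.371]
force: [0.7, -8.6, 0.8]
grip_width: -0.0
grip_force: 4.1
```

Converted, 1.4 mm / 600 = 0.0023, 0.7 mm / 600 = 0.0012.

{"method": "arm_command", "body": {
  "plan": [
    [[0.0012, 0, 0, 0, 0, 0, 1], [0.0023, 0, 0, 0, 0, 0, 1]]
  ]
}}

```text
time_s: 24.4
ee_pos: [0.6509, -0.1047, 0.0438]
eef_rot: [3.142, 0.001, 1.371]
force: [1.4, -8.2, 0.6]
grip_width: 0.0006
grip_force: 4.2
```

Converted, 1 mm / 600 = 0.0017, 0.5 mm / 600 = 0.0008.

{"method": "arm_command", "body": {
  "plan": [
    [[0.0008, 0, 0, 0, 0, 0, 1], [0.0017, 0, 0, 0, 0, 0, 1]]
  ]
}}

```text
time_s: 24.6
ee_pos: [0.651, -0.1039, 0.0438]
eef_rot: [3.142, 0.001, 1.372]
force: [-0.2, -11.8, 1.0]
grip_width: 0.0008
grip_force: 5.9
```

Converted, 1 mm / 600 = 0.0017, 0.5 mm / 600 = 0.0008.

{"method": "arm_command", "body": {
  "plan": [
    [[0.0008, 0, 0, 0, 0, 0, 1], [0.0017, 0, 0, 0, 0, 0, 1]]
  ]
}}

```text
time_s: 24.8
ee_pos: [0.651, -0.1038, 0.0438]
eef_rot: [-3.142, 0.003, 1.371]
force: [-1.6, -17.3, 1.6]
grip_width: 0.0006
grip_force: 8.7
```

Converted, 0.8 mm / 600 = 0.0013, 0.5 mm / 600 = 0.0008.

{"method": "arm_command", "body": {
  "plan": [
    [[0.0008, 0, 0, 0, 0, 0, 1], [0.0013, 0, 0, 0, 0, 0, 1]]
  ]
}}

```text
time_s: 25.0
ee_pos: [0.651, -0.1038, 0.0438]
eef_rot: [-3.141, 0.003, 1.371]
force: [-2.9, -21.0, 2.9]
grip_width: 0.0006
grip_force: 10.5
```

Firm stop at 21 N, with the plate bearing. I back off slowly, rise and check.

Converted, -150 mm / 600 = -0.25, -120 mm / 600 = -0.2.

{"method": "arm_command", "body": {
  "plan": [
    [[-0.0017, 0, 0, 0, 0, 0, 1], [-0.0033, 0, 0, 0, 0, 0, 1], [-0.0067, 0, 0, 0, 0, 0, 1], [-0.0167, 0, 0, 0, 0, 0, 1], [-0.0417, 0, 0, 0, 0, 0, 1], [-0.0417, 0, -0.05, 0, 0, 0, 1], [-0.0417, 0, -0.1167, 0, 0, 0, 1], [-0.0417, 0, -0.2, 0, 0, 0, 1], [-0.0417, 0, -0.25, 0, 0, 0, 1], [-0.0417, 0, -0.25, 0, 0, 0, 1]]
  ]
}}

```text
time_s: 26.0
ee_pos: [0.6478, -0.1268, 0.199]
eef_rot: [3.134, 0.0, 1.372]
force: [-0.2, -0.5, 0.0]
grip_width: 0.0007
grip_force: 0.0
```

```bash
python3 - <<'E'
from m import *
o=ctrl.get_obs();print(o["force"])
p,d,i=shot("wrist");cv2.imwrite("pics/w8.png",p)
C=cloud(i,d);H=wh(C*1000,O)
G=np.dstack([H/1000,C[...,2]]);G[~((abs(G[...,0]-.03)<.034)&(G[...,1]<.118)&(G[...,1]>-.06))]=0
rects(G,((.0695,.0765),(.061,.0694)),(0,560,0,420),60)
E
```

```text
[-0.16800962 -0.53940357  0.00285612]
0.0695 [ 243    0   69  167 9757] 0.0708 [array([32.1, 30.7]), array([139.7,  57.9]), np.float64(89.9)]
0.061 [258  51  34   6  78] 0.0687 [array([30.2, 59.9]), array([ 4., 29.]), np.float64(86.4)]
0.061 [257 165  42   4  93] 0.0651 [array([ 32.5, -40. ]), array([ 3.5, 39.2]), np.float64(89.8)]
```

View pics/w8.png

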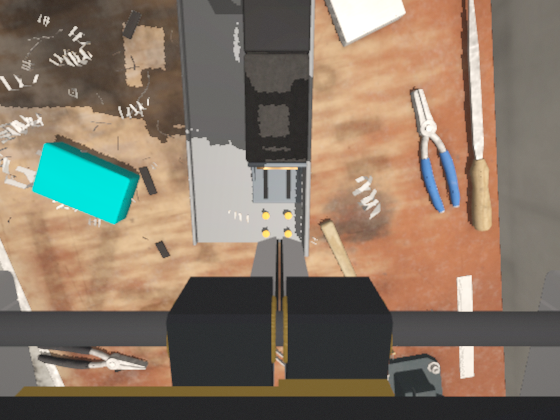

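Picture w8: the joint at row 51 is closed, and the plate bears on the whole at row 163. I take one look from the front to check the first course.

Converted, -150 mm / 600 = -0.25, -120 mm / 600 = -0.2.

{"method": "arm_command", "body": {
  "plan": [
    [[0.0333, -0.0667, 0, 0, 0, 0, 1], [0.05, -0.1333, 0, 0, 0, 0, 1], [0.0667, -0.2, 0, 0, 0, 0, 1], [0.0667, -0.25, 0, 0, 0, 0, 1], [0.0667, -0.25, 0, 0, 0, 0, 1], [0.0667, -0.25, 0, 0, 0, 0, 1]]
  ]
}}

```text
time_s: 26.65
ee_pos: [0.5072, -0.0571, 0.193]
eef_rot: [-3.141, -0.0, 1.372]
force: [0.0, -0.0, -0.4]
grip_width: 0.0003
grip_force: 0.0
```

```bash
python3 - <<'E'
from m import *
p,d,i=shot("wrist")
C=cloud(i,d);H=wh(C*1000,O);Z=C[...,2]*1000
cv2.imwrite("pics/w9.png",cv2.resize(p[0:280,230:560],None,fx=2.1,fy=2.1))
for lo,hi in((15,37),(45,68)):
    for y0 in range(-45,115,8):
        m=(Z>lo)&(Z<hi)&(H[...,1]>y0)&(H[...,1]<y0+8)&(H[...,0]>-8)&(H[...,0]<15)
        if m.sum()>5: print((lo,y0,m.sum(),round(float(np.median(H[m][:,0])),1)),end=" ")
    print()
p,d,i=shot("top");C=cloud(i,d);H=wh(C*1000,O)
G=np.dstack([H/1000,C[...,2]]);G[~((abs(G[...,0]-.033)<.034)&(G[...,1]<.118)&(G[...,1]>-.1))]=0
rects(G,((.0695,.085),(.037,.045)),(0,560,0,420),10)
E
```

```text
(15, -45, np.int64(52), 4.8) (15, -37, np.int64(46), 2.1) (15, -29, np.int64(51), 1.9) (15, -21, np.int64(54), 2.0) (15, -13, np.int64(53), 2.0) (15, -5, np.int64(57), 2.0) (15, 3, np.int64(57), 2.1) (15, 11, np.int64(59), 2.8) (15, 19, np.int64(60), 2.7) (15, 27, np.int64(59), 2.8) (15, 35, np.int64(60), 2.9) (15, 43, np.int64(62), 3.0) (15, 51, np.int64(63), 3.1) (15, 59, np.int64(63), 3.1) (15, 67, np.int64(71), 3.1) (15, 75, np.int64(71), 3.1) (15, 83, np.int64(69), 3.1) (15, 91, np.int64(69), 3.0) (15, 99, np.int64(47), 3.2) (15, 107, np.int64(84), 0.5) 
(45, -45, np.int64(19), 4.4) (45, -37, np.int64(62), 3.1) (45, -29, np.int64(69), 2.7) (45, -21, np.int64(73), 2.8) (45, -13, np.int64(76), 2.8) (45, -5, np.int64(73), 3.0) (45, 3, np.int64(76), 3.0) (45, 11, np.int64(81), 3.0) (45, 19, np.int64(80), 3.1) (45, 27, np.int64(81), 3.0) (45, 35, np.int64(84), 3.0) (45, 43, np.int64(85), 3.0) (45, 51, np.int64(85), 3.1) (45, 59, np.int64(99), 3.5) (45, 67, np.int64(87), 3.3) (45, 75, np.int64(93), 3.3) (45, 83, np.int64(91), 3.3) (45, 91, np.int64(98), 3.4) (45, 99, np.int64(97), 3.4) (45, 107, np.int64(202), 0.7) 
0.0695 [ 226  125   73   35 1548] 0.0723 [array([29.5, 35.7]), array([ 59.3, 151.6]), np.float64(0.4)]
```

View pics/w9.png

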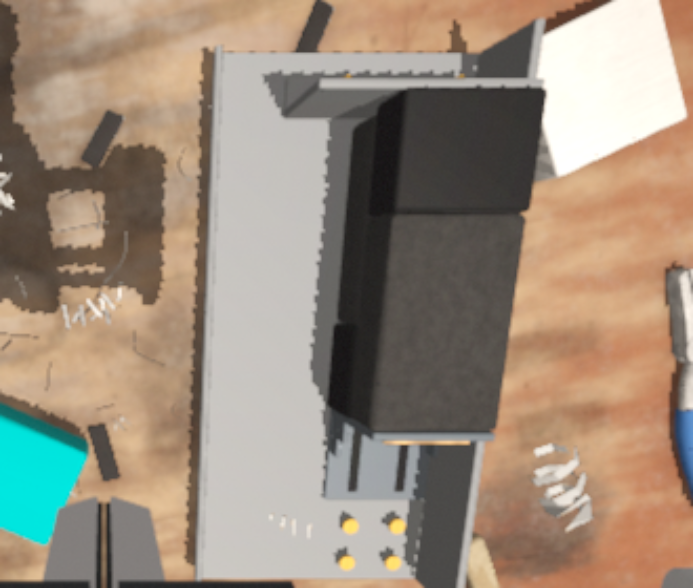

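Picture w9: the fronts of all four blocks are in line within about 1.5 mm. The upper joint at (450,213), the lower joint at (345,322), the cheek and the plate (430,435) are all closed. Handing in.

```bash
python3 -c "
from h import *
print(ctrl.hand_in())"
```

```text
the job is handed in; nothing more can be done
None
```

The job is handed in: the matchbox is flat on the bench, and the second course is laid against the back with the half left and the whole right. The end plate was pushed to a firm stop at about 21 N and left bearing on the blocks, with all joints looking closed in the last check; no verdict was returned.

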